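# Clamp a rail blank in the drilling jig

## Task

Gently slide the beech rail blank along the channel of the green drilling jig until its far end is fully home against the red stop, then wind the red T-bar of the hold-down screw clockwise until its cork pad holds the blank firmly, without crushing the wood. Let go of everything, and leave the other things on the bench alone.

Things in the scene. Friction and masses are not known exactly. Their poses are not given: they have to be found in the camera images.
- jig: Fixed drilling jig: plywood base 320 x 130 x 18 mm (x -175 to +145). Origin on the bench, on the channel's middle line; x runs along the channel to the red stop, z up. Channel floor z = 18 mm; dark guide strips, tops z = 27, leave it 48 mm wide. A green bridge stands across it at x = 50: 34 mm in x, 120 mm in y, underside z = 78, top z = 100 mm.
- stop (a point): Middle of the working face of the red end stop (72 mm wide, z = 18 to 36 mm): at x = 105, y = 0, z = 28 mm in the jig's frame, with the jig's axes. The blank is home when its far end touches this face.
- rail: Loose beech rail blank 200 x 44 x 20 mm, 0.1 to 0.2 kg, flat in the channel (top at z = 38 mm), 25 to 65 mm short of the stop at first. Origin: centre of its underside; x along its length towards the stop. A push of 2 N moves it; fingers pushing or squeezing it with more than 50 N mark it.
- rail_near_end (a point): Middle of the blank's end face away from the stop (two dark drill marks on top near it), 10 mm above its underside. It stands clear in the open channel and can be pushed with closed fingertips.
- rail_far_end (a point): Middle of the blank's end face towards the stop, 10 mm above its underside.
- spindle: Upright screw spindle through the bridge at x = 50, y = 0 of the jig. Origin on its axis at mid-height of the red T-bar; it sinks and rises but does not turn. One turn clockwise seen from above lowers T-bar, spindle and foot 16 mm (2.55 mm per rad). Screw fully up: T-bar middle z = 151 mm; it starts up to 4 mm lower. Total travel 1.3 turns.
- pad_axis (a point): On the axis at the underside of the spindle's steel foot, 96 mm below the T-bar's middle, sinking with the screw. Below it a cork pad, 30 mm across, worn to an unknown 4 to 10 mm thick, so where it meets the blank must be felt. The foot is sprung, 18 N/mm: past first touch each rad adds about 45 N. A firm hold is 20 to 60 N (0.45 to 1.3 rad past touch); over 80 N crushes the wood.
- knob_grip (a point): Centre of the red T-bar on the screw: 72 mm long (its x; white mark at +x), 14 mm thick (its y: grip across this, with about 30 N), 26 mm high; free air round, 10 mm or more below. Friction 0.2 N m; stays where left; sinks as it turns, so the grip must follow. Pad force adds 0.00255 N m per N to its moment on the tool (counter-clockwise, world +z): firm is 0.05 to 0.15 N m above running free.
- glue: Bystander: white glue bottle with orange cap, 60 mm across, 150 mm high, standing. Origin under its centre.
- square: Bystander: try square, wood stock 100 x 20 x 18 mm with a steel blade 150 mm long, lying flat. Origin under the stock's centre.
- mallet: Bystander: hammer, 260 mm long, lying along its x axis. Origin on the bench under the middle of its length.
- offcut: Bystander: wood offcut 90 x 60 x 30 mm, lying flat. Origin under its centre.
Not all that is in view belongs to the job. What is shaped like the rail but blue or pink is not meant.

How it is judged:
On the way, in this order (a step that is already met when the one before it is completed fails the run):
1. the blank lies home against the stop (x of rail_far_end in the frame of stop above -0.003 m and z of rail_far_end in the frame of stop below 0.004 m), for 0.2 s.
2. with the blank home, the pad presses it with 20 to 60 N (all of step 1 and contact force between spindle and rail between 20 and 60 N), for 0.2 s.
At the end, for the whole second after the job is handed in: The blank's far end is within 3 mm of the stop's face and lies flat in the channel; the cork pad presses on it with 20 to 60 N; the blank is at rest (all of step 2 and linear speed of rail below 0.01 m/s); the robot touches nothing.
It fails at once if the wood is crushed: the pad presses with more than 80 N (contact force between spindle and rail above 80 N).
It fails at once if fingers push or squeeze the blank with more than 50 N (contact force between the fingers and rail above 50 N).
It fails at once if the glue bottle, try square, hammer or offcut is moved more than 20 mm (distance of any of glue, square, mallet, offcut from where it was at the start of the episode above 0.02 m).
It also fails if it takes over 69 s, if anything falls off the work surface, if the arm or the gripper's body presses on something with over 40 N, if the wrist force passes 120 N, or if a joint passes its speed limit or range.

## Robot

A 7-joint arm with a two-finger parallel gripper is mounted at the origin on the work surface. World frame = base frame: x ahead of the robot, y to its left, z up, the work surface at z = 0. Lengths are in m, angles in rad, forces in N, time in s.
With the tool pointing down it reaches from about 0.4 to 0.9 m from the base axis. Payload 5.5 kg.
Tool frame: the origin (TCP) lies midway between the tips of the shut fingers; the grasp point (between the pads) lies 19 mm behind it (grasp_offset is the distance from the TCP to the grasp point, in m); z points along the fingers, y is the line along which they close (so a half turn about z gives the same grasp; the last joint's range is limited). The gripper opens to 92 mm and grips with 3 to 60 N. Pads are 19 mm wide; open, the fingers measure 130 mm over their backs; the gripper's body (75 mm by 190 mm) begins 47 mm behind the grasp point.
Start: joints at [1.538, 0.501, -0.427, 1.55, 0.221, 1.138, -0.21], TCP at [0.19, -0.622, 0.227] pointing down, gripper open.
Joint ranges: [-2.88, 2.88], [-0.31, 2.03], [-1.54, 1.56], [0.2, 2.42], [-1.41, 4.55], [0.19, 2.02], [-2.57, 2.57]. Speed limits (rad/s): [2.57, 2.57, 3.14, 3.14, 3.14, 3.14, 3.14].

## Interface

Orientations are given as [roll, pitch, yaw] about the fixed x, y, z axes, in that order (R = Rz(yaw) Ry(pitch) Rx(roll)).
In Python, from bench import observe, get_image, camera_params, hand_in, grasp_offset gives the robot as it stands. The module is installed in compiled form; this text tells all that it offers.
- The arm moves only by the shell command python3 -m pendant 'ROWS' [FORCE]. ROWS is a JSON object of lists of equal length, an entry for each row: "claw": the opening, from -1 (shut) to 1 (fully open); "offset": the shift along the tool's x, y, z scaled (see below), a list of three; "rot": the turn, a rotation vector about the tool's x, y, z scaled (see below), a list of three. A call has 1 to 8 rows; each row shifts and turns the commanded pose from where the row before left it, along the tool's axes as they then stand; what a row does not reach is not made up. The controller multiplies each number of a shift by 0.2 m and each number of a turn by 2 rad. A row lasts 1/10 s, in which the tool goes at most 50 mm and 8.59 degrees, less where a joint would pass 70% of its speed; a pose out of reach is approached as far as the arm can. A call with a number of a shift or a turn outside -1 to 1 is refused whole. A call with a gripper value outside its range is refused whole. The fingers move at their own pace and stop on an object; FORCE is the grip in N (left out, the last holds). Time passes only in rows, so rows that do not move let the fingers close. It gives the time, the measured TCP pose, the force, the opening and the grip force at its end, in the units of the state.
- observe(): the state, without advancing time (a new reading comes with each control period).
- get_image(name): name is "scene" or "side" or "wrist"; returns the picture (384x512x3 uint8, red, green, blue); there is no depth.
- camera_params(name): a dict with "mtx" (3x3 intrinsics, pixels), "view" (4x4, takes a point from world to camera coordinates). Camera axes: x right, y down, z forward; pixel columns grow to the right and rows downward; lengths in m; the calibration is good to about 2 mm. A picture is of the moment at which its call begins: read the wrist's pose just before it. camera_params takes no time and is no camera call; for the wrist camera it gives the pose at the moment of the call.
- hand_in(): hands the job in; it is judged then, once.
The state is a dict: "time_s": time; "joint_pos": joint angles; "joint_vel": joint speeds; "effort": joint torques, N m; "ee_pos": TCP position; "eef_rot": TCP orientation; "contact_force": force on the tool from outside, world axes, zero at the start; "wrist_torque": the same for the moment, N m; "finger_gap": finger opening in m; "grip_force": force on a finger pad.
Only numpy, scipy, OpenCV 4.12 (cv2) and the standard library are available. Lean on these libraries where they do the work, as an engineer would, in place of code of your own. Each camera call takes 0.05 s, during which the arm holds its last target. There are 200 camera calls.

## Working session

There is one attempt and no reset: what is moved stays moved. The work goes in short steps, Python scripts to look and compute and a shell command to move; the robot and the scene stay as the last step left them, time stands still between calls to the robot, and variables do not carry over. Pictures are saved under pics/ and viewed, at most 10 in all, crops included, and the job is handed in when it is done.

```bash
mkdir -p pics
python3 - <<'E'
from bench import *
import cv2,numpy as np
o=observe();print({k:np.round(v,3).tolist() for k,v in o.items()}, grasp_offset)
for n in("scene","side","wrist"):
    cv2.imwrite(f"pics/{n}0.png",get_image(n)[:,:,::-1]);p=camera_params(n);print(n,np.round(p["mtx"],1).tolist(),np.round(p["view"],3).tolist())
a=np.hstack([cv2.resize(cv2.imread(f"pics/{n}0.png"),(800,600)) for n in("scene",)])
cv2.imwrite("pics/s0.png",a)
E
```

```text
{'time_s': 0.0, 'joint_pos': [1.538, 0.502, -0.427, 1.551, 0.221, 1.138, -0.21], 'joint_vel': [0.0, -0.0, -0.0, 0.0, 0.0, -0.001, 0.001], 'effort': [-0.0, -56.658, -5.816, -27.911, -0.068, 0.031, 0.0], 'ee_pos': [0.189, -0.621, 0.226], 'eef_rot': [-3.14, -0.0, 0.296], 'contact_force': [-0.468, -0.293, 1.006], 'wrist_torque': [0.004, 0.016, 0.004], 'grip_force': 0.0, 'finger_gap': 0.092} 0.0188
scene [[435.5, 0.0, 262.9], [0.0, 435.5, 193.9], [0.0, 0.0, 1.0]] [[-0.295, 0.956, 0.001, 0.177], [0.737, 0.228, -0.636, -0.36], [-0.608, -0.187, -0.771, 1.756], [0.0, 0.0, 0.0, 1.0]]
side [[351.2, 0.0, 253.5], [0.0, 351.2, 193.0], [0.0, 0.0, 1.0]] [[0.995, -0.097, 0.013, -0.61], [-0.049, -0.61, -0.791, 0.113], [0.085, 0.786, -0.612, 0.92], [0.0, 0.0, 0.0, 1.0]]
wrist [[280.5, 0.0, 256.2], [0.0, 280.5, 186.8], [0.0, 0.0, 1.0]] [[0.29, -0.957, -0.001, -0.648], [-0.915, -0.278, 0.292, -0.037], [-0.279, -0.084, -0.957, 0.391], [0.0, 0.0, 0.0, 1.0]]
```

View pics/s0.png

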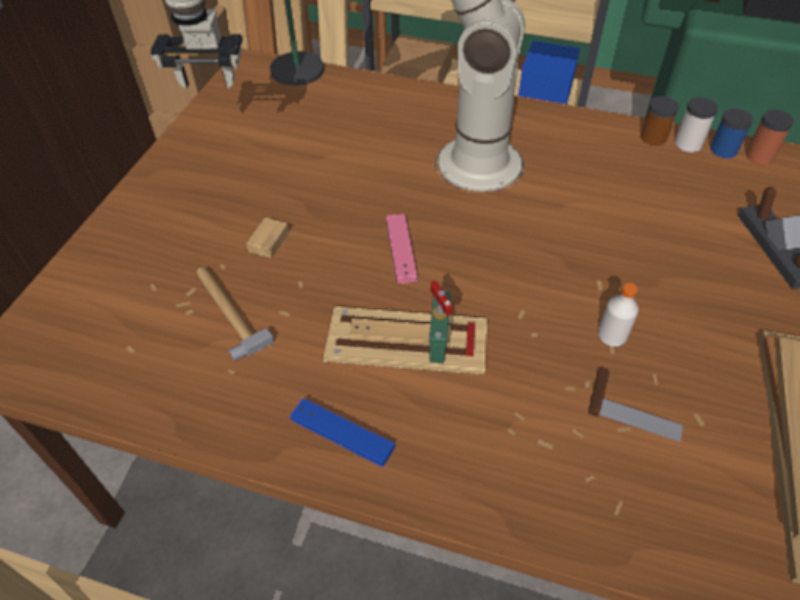

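View pics/side0.png

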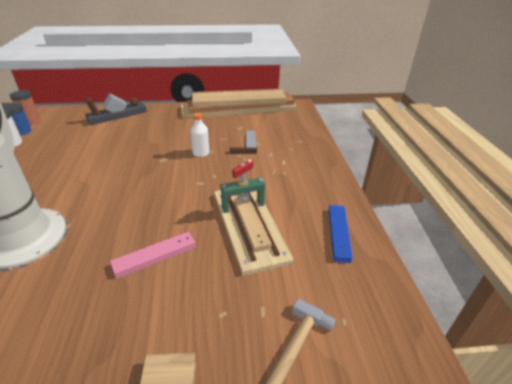

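The scene view (800x600 scale) shows the jig at about (325–487, 308–372), with the beech blank in its channel and its drill marks near (360,327). The red stop is at (471,339), and the green bridge with the T-bar is at (440,300–360). Three things are rail-shaped: pink (400,248), blue (342,432) and the beech one at (385,330). The beech one fits, because it lies in the channel. I'll crop to confirm and cast rays.

```bash
cat > h.py <<'E'
from bench import *
import cv2,numpy as np
def ray(n,uv,p=None):
    p=p or camera_params(n);V=np.array(p["view"]);R,t=V[:3,:3],V[:3,3]
    d=R.T@np.linalg.inv(p["mtx"])@[uv[0],uv[1],1];return -R.T@t,d
def cast(n,uv,z,p=None):
    c,d=ray(n,uv,p);return c+d*(z-c[2])/d[2]
def tri(*rs):
    A=0;b=0
    for c,d in rs:
        d=d/np.linalg.norm(d);P=np.eye(3)-np.outer(d,d);A=A+P;b=b+P@c
    return np.linalg.solve(A,b)
def blobs(im,lo,hi,mn=15):
    h=cv2.cvtColor(im,cv2.COLOR_RGB2HSV);m=cv2.inRange(h,lo,hi)
    if lo[0]==0:m|=cv2.inRange(h,(172,lo[1],lo[2]),(180,255,255))
    n,l,s,c=cv2.connectedComponentsWithStats(m);return [(s[i].tolist(),c[i].round(1).tolist()) for i in range(1,n) if s[i][4]>=mn],l
E
python3 - <<'E'
from h import *
for n in("scene","side"):
    im=cv2.imread(f"pics/{n}0.png")[:,:,::-1].copy()
    print(n,[b for b in blobs(im,(0,150,70),(6,255,255))[0]])
k=.64
for uv in((334,308),(487,318),(485,372),(324,362)): print(cast("scene",(uv[0]*k,uv[1]*k),.018).round(3))
a=cv2.imread("pics/scene0.png")[170:250,195:325];b=cv2.imread("pics/side0.png")[150:280,200:300]
a=cv2.resize(a,None,fx=4.5,fy=4.5,interpolation=2);b=cv2.resize(b,(200,260))
o=np.zeros((360,800,3),np.uint8);o[:a.shape[0],:585]=a;o[:260,590:790]=b;cv2.imwrite("pics/c0.png",o)
E
```

```text
scene [([276, 180, 14, 22, 106], [281.9, 190.5]), ([298, 207, 6, 21, 94], [300.6, 216.6])]
side [([13, 66, 266, 37, 6529], [136.8, 81.8]), ([232, 162, 21, 16, 161], [241.5, 169.2])]
[ 0.572 -0.177  0.018]
[0.504 0.136 0.018]
[0.636 0.162 0.018]
[ 0.706 -0.146  0.018]
```

View pics/c0.png

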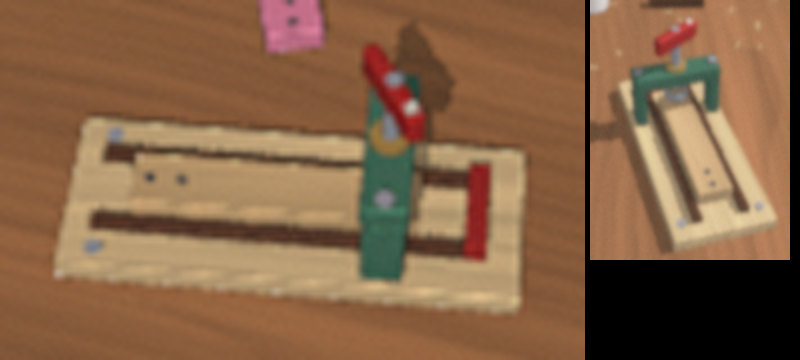

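The crop confirms the beech blank: it lies in the channel, its near end is at crop (134,178), and the two drill marks are at (150,177) and (182,180). The T-bar runs from (370,50) to its white-marked end at (413,107).

Run:
```python
from h import *
s=lambda u,v:(195+u/4.5,170+v/4.5)
C=[cast("scene",s(*q),.018)[:2] for q in((88,120),(525,150))]
d=C[1]-C[0];yaw=np.arctan2(d[1],d[0]);ex=np.array([np.cos(yaw),np.sin(yaw)]);ey=np.array([-ex[1],ex[0]])
print("yaw",yaw,np.linalg.norm(d))
st=cast("scene",s(479,163),.036)[:2],cast("scene",s(478,258),.036)[:2]
print("stop ends",st); sm=(st[0]+st[1])/2
for nm,q,z in(("near",(134,178),.038),("dot1",(150,177),.038),("stopmid",(474,208),.036)):
    w=cast("scene",s(*q),z)[:2];print(nm,w.round(4))
T=tri(ray("scene",(281.9,190.5)),ray("side",(241.5,169.2)));print("tbar",T.round(4))
for q in((370,50),(413,107)):print("tb end",cast("scene",s(*q),T[2]+.01).round(4))
o=(C[0]+C[1])/2;print("jig origin guess from upper edge", o-ey*(0.065)+ex*.015, o+ey*-.065)
print("stop->", sm-ex*.108)
p=camera_params("wrist");V=p["view"];R=V[:3,:3];c=-R.T@V[:3,3];print("cam",c,"rel tool", observe()["ee_pos"])
```

```text
yaw 1.7828880518121801 0.3176643284471731
stop ends (array([0.53824931, 0.10874405]), array([0.61774865, 0.12776325]))
near [ 0.6239 -0.1181]
dot1 [ 0.6198 -0.1077]
stopmid [0.5776 0.1149]
tbar [0.584  0.0529 0.1452]
tb end [0.5606 0.0321 0.1552]
tb end [0.5992 0.0718 0.1552]
jig origin guess from upper edge [0.59677395 0.00839718] [ 0.59993153 -0.00626672]
stop-> [0.60073354 0.01267364]
cam [ 0.26339933 -0.59752896  0.38434491] rel tool [ 0.18925753 -0.62127484  0.22591657]
```

```bash
python3 -m pendant '{"claw":[-1,-1,-1,-1,-1,-1,-1],"offset":[[0.2,-0.114,0],[0.2,-0.114,0],[0.2,-0.114,0],[0.2,-0.114,0],[0.2,-0.114,0],[0.2,-0.114,0],[0.2,-0.114,0]],"rot":[[0,0,0],[0,0,0],[0,0,0],[0,0,0],[0,0,0],[0,0,0],[0,0,0]]}' 40
python3 -m pendant '{"claw":[-1,-1,-1,-1,-1,-1,-1],"offset":[[0.2,-0.114,0],[0.2,-0.114,0],[0.2,-0.114,0],[0.2,-0.114,0],[0.2,-0.114,0],[0.2,-0.114,0],[0.2,-0.114,0]],"rot":[[0,0,0],[0,0,0],[0,0,0],[0,0,0],[0,0,0],[0,0,0],[0,0,0]]}'
python3 -m pendant '{"claw":[-1,-1,-1,-1,-1,-1],"offset":[[0,0,0],[0,0,0],[0,0,0],[0,0,0],[0,0,0],[0,0,0]],"rot":[[0,0,0.07],[0,0,0.07],[0,0,0.07],[0,0,0.07],[0,0,0.07],[0,0,0.07]]}'
python3 -m pendant '{"claw":[-1,-1,-1,-1,-1,-1,-1],"offset":[[0,0,0],[0,0,0],[0,0,0],[0,0,0],[0,0,0],[0,0,0],[0,0,0]],"rot":[[0,0,0.07],[0,0,0.07],[0,0,0.07],[0,0,0.07],[0,0,0.07],[0,0,0.06],[0,0,0]]}'
```

```text
time_s: 0.85
ee_pos: [0.4117, -0.3859, 0.2267]
eef_rot: [-3.142, 0.0, 0.296]
contact_force: [1.3, 0.1, 0.4]
finger_gap: 0.0406
grip_force: 0.0
time_s: 1.55
ee_pos: [0.6329, -0.1519, 0.2264]
eef_rot: [3.142, 0.001, 0.295]
contact_force: [0.6, -0.6, 0.5]
finger_gap: 0.0006
grip_force: 0.0
time_s: 2.15
ee_pos: [0.6318, -0.1531, 0.2263]
eef_rot: [3.141, 0.001, -0.55]
contact_force: [-0.4, 0.5, -0.5]
finger_gap: 0.0003
grip_force: 0.0
time_s: 2.85
ee_pos: [0.6294, -0.1535, 0.2216]
eef_rot: [3.128, 0.001, -1.278]
contact_force: [-0.2, -0.5, -0.3]
finger_gap: 0.0005
grip_force: 0.0
```

Run:
```python
from h import *
o=observe();print({k:np.round(o[k],3).tolist() for k in("time_s","joint_pos","ee_pos","eef_rot","finger_gap","wrist_torque")})
im=get_image("wrist");np.save("pics/w1p.npy",camera_params("wrist")["view"])
cv2.imwrite("pics/w1r.png",im[:,:,::-1]);cv2.imwrite("pics/w1.png",cv2.resize(im[:,:,::-1],(800,600)))
```

```text
{'time_s': 2.85, 'joint_pos': [0.04, 0.48, 0.215, 1.568, -0.103, 1.118, -2.571], 'ee_pos': [0.629, -0.154, 0.222], 'eef_rot': [3.128, 0.001, -1.278], 'finger_gap': 0.0, 'wrist_torque': [0.093, -0.045, 0.028]}
```

View pics/w1.png

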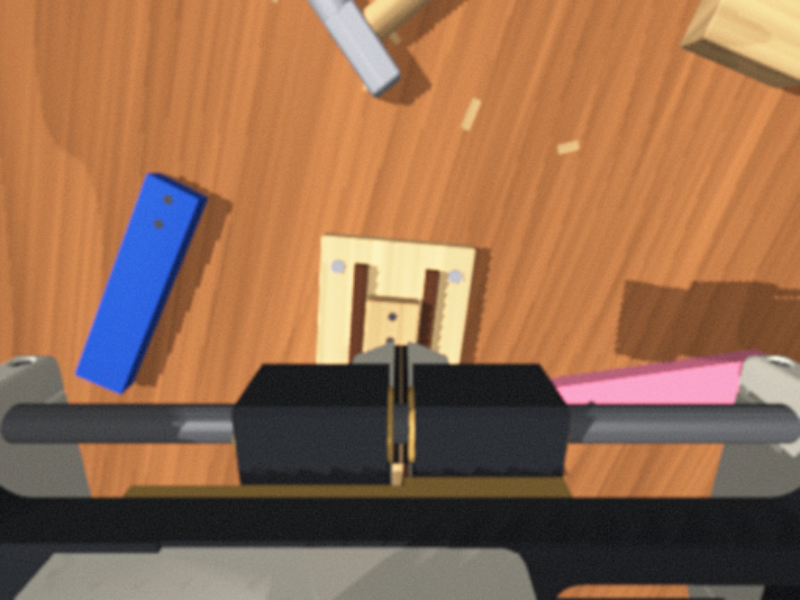

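The wrist view (800x600) shows the jig's near edge from (323,236) to (475,247), and the rail's near end from (366,297) to (420,300). Joint 7 ran into its limit, so the turn has to go the other way, to yaw +1.78. Measuring from this view first.

```bash
python3 - <<'E'
from h import *
p=dict(mtx=camera_params("wrist")["mtx"],view=np.load("pics/w1p.npy"))
f=lambda u,v,z:cast("wrist",(u*.64,v*.64),z,p)[:2]
a,b=f(323,236,.018),f(475,247,.018);print("corners",a,b,np.linalg.norm(a-b))
d=(b-a)/np.linalg.norm(b-a);m=(a+b)/2
ey=d if d[0]<0 else -d;ex=np.array([ey[1],-ey[0]]);print("ex",ex,np.arctan2(ex[1],ex[0]),"origin",m+ex*.175)
l,r=f(366,297,.038),f(420,300,.038);n=(l+r)/2;print("near",n,np.linalg.norm(l-r))
for yaw in(1.783,np.arctan2(ex[1],ex[0])):
    ex=np.array([np.cos(yaw),np.sin(yaw)]);O=m+ex*.175;print(yaw,"O",O,"near in jig",(n-O)@ex,(n-O)@[-ex[1],ex[0]],"spindle",O+.05*ex)
E
python3 -m pendant '{"claw":[-1,-1,-1,-1,-1,-1,-1,-1],"offset":[[0,0,0],[0,0,0],[0,0,0],[0,0,0],[0,0,0],[0,0,0],[0,0,0],[0,0,0]],"rot":[[0,0,-0.074],[0,0,-0.074],[0,0,-0.074],[0,0,-0.074],[0,0,-0.074],[0,0,-0.074],[0,0,-0.074],[0,0,-0.074]]}'
python3 -m pendant '{"claw":[-1,-1,-1,-1,-1,-1,-1,-1],"offset":[[0,0,0],[0,0,0],[0,0,0],[0,0,0],[0,0,0],[0,0,0],[0,0,0],[0,0,0]],"rot":[[0,0,-0.074],[0,0,-0.074],[0,0,-0.074],[0,0,-0.074],[0,0,-0.074],[0,0,-0.074],[0,0,-0.074],[0,0,-0.074]]}'
```

```text
corners [ 0.69196994 -0.14910918] [ 0.5680064  -0.17689077] 0.12703848880641821
ex [-0.21868641  0.97579519] 1.7912644150932229 origin [0.59171805 0.00776418]
near [ 0.62258612 -0.11988508] 0.04428276896490197
1.783 O [0.59313061 0.00807463] near in jig -0.13129322705482369 -0.001844615794229558 spindle [0.58259987 0.05695308]
1.7912644150932229 O [0.59171805 0.00776418] near in jig -0.13130996414186807 -0.0022057596026456953 spindle [0.58078373 0.05655394]
time_s: 3.7
ee_pos: [0.6297, -0.1521, 0.2217]
eef_rot: [-3.138, 0.012, -0.084]
contact_force: [0.2, -0.2, -0.3]
finger_gap: 0.0005
grip_force: 0.0
time_s: 4.5
ee_pos: [0.6299, -0.1522, 0.2223]
eef_rot: [-3.131, 0.001, 1.1]
contact_force: [-0.7, -0.4, -0.0]
finger_gap: 0.0001
grip_force: 0.0
```

```bash
python3 -m pendant '{"claw":[-1,-1,-1,-1,-1,-1],"offset":[[0,0,0],[0,0,0],[0,0,0],[0,0,0],[0,0,0],[0,0,0]],"rot":[[0,0,-0.074],[0,0,-0.074],[0,0,-0.074],[0,0,-0.074],[0,0,-0.046],[-0.005,0,0]]}'
python3 -m pendant '{"claw":[-1,-1,-1,-1,-1,-1,-1],"offset":[[0,0,0.2],[0,0,0.2],[0,0,0.2],[0,0,0.2],[0,0,0.1],[0,0,0.05],[0,0,0]],"rot":[[0,0,0],[0,0,0],[0,0,0],[0,0,0],[0,0,0],[0,0,0],[0,0,0]]}'
```

```text
time_s: 5.1
ee_pos: [0.6302, -0.1524, 0.2224]
eef_rot: [3.14, -0.006, 1.778]
contact_force: [0.3, 0.4, -0.2]
finger_gap: 0.0003
grip_force: 0.0
time_s: 5.8
ee_pos: [0.6286, -0.1514, 0.0307]
eef_rot: [-3.14, -0.007, 1.774]
contact_force: [0.7, -0.1, 0.2]
finger_gap: 0.0002
grip_force: 0.0
```

```bash
python3 -m pendant '{"claw":[-1,-1,-1,-1,-1,-1,-1,-1],"offset":[[0.08,0,0],[0.02,0,0],[0.02,0,0],[0.02,0,0],[0.02,0,0],[0.02,0,0],[0.02,0,0],[0.02,0,0]],"rot":[[0,0,0],[0,0,0],[0,0,0],[0,0,0],[0,0,0],[0,0,0],[0,0,0],[0,0,0]]}'
python3 -m pendant '{"claw":[-1,-1,-1,-1],"offset":[[0.015,0,0],[0.015,0,0],[0.01,0,0],[0,0,0]],"rot":[[0,0,0],[0,0,0],[0,0,0],[0,0,0]]}'
```

```text
time_s: 6.6
ee_pos: [0.6202, -0.1087, 0.0317]
eef_rot: [-3.14, -0.005, 1.775]
contact_force: [1.0, -1.6, 2.0]
finger_gap: 0.0003
grip_force: 1.1
time_s: 7.0
ee_pos: [0.6183, -0.1003, 0.0316]
eef_rot: [-3.14, -0.005, 1.776]
contact_force: [-0.3, 0.6, 0.2]
finger_gap: 0.0004
grip_force: 0.2
```

```bash
python3 -m pendant '{"claw":[-1,-1],"offset":[[0.01,0,0],[0.01,0,0]],"rot":[[0,0,0],[0,0,0]]}'
python3 -m pendant '{"claw":[-1],"offset":[[0.006,0,0]],"rot":[[0,0,0]]}'
python3 -m pendant '{"claw":[-1],"offset":[[0.006,0,0]],"rot":[[0,0,0]]}'
```

```text
time_s: 7.2
ee_pos: [0.6177, -0.0984, 0.0316]
eef_rot: [-3.14, -0.003, 1.775]
contact_force: [1.2, -6.4, -0.5]
finger_gap: 0.0004
grip_force: 3.3
time_s: 7.3
ee_pos: [0.6177, -0.0984, 0.0317]
eef_rot: [-3.14, -0.002, 1.774]
contact_force: [2.1, -6.7, 0.1]
finger_gap: 0.0004
grip_force: 3.7
time_s: 7.4
ee_pos: [0.6176, -0.0983, 0.0318]
eef_rot: [-3.14, -0.001, 1.773]
contact_force: [3.1, -9.2, -0.9]
finger_gap: 0.0006
grip_force: 4.7
```

The blank stopped with the force rising, about 5 mm short of my estimate. I'll check whether it is really home.

Run:
```python
from h import *
im=get_image("scene")[:,:,::-1]
a=cv2.resize(im[180:245,255:325],None,fx=8,fy=8,interpolation=2)
cv2.imwrite("pics/c2.png",a)
```

```text
(no output)
```

View pics/c2.png

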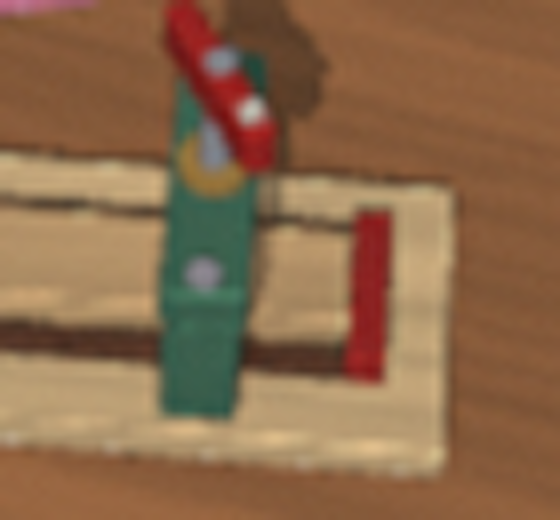

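```bash
python3 -m pendant '{"claw":[-1],"offset":[[0.008,0,0]],"rot":[[0,0,0]]}'
python3 -m pendant '{"claw":[-1],"offset":[[0.008,0,0]],"rot":[[0,0,0]]}'
python3 - <<'E'
from h import *
im=get_image("scene");h=cv2.cvtColor(im,cv2.COLOR_RGB2HSV)
# profile along channel mid between bridge and stop: crop row ~280 -> y 180+35
for y in(212,214,216,218): print(y,[tuple(int(c) for c in im[y,x]) for x in range(286,304)])
E
```

```text
time_s: 7.55
ee_pos: [0.6176, -0.0983, 0.0319]
eef_rot: [-3.14, 0.001, 1.772]
contact_force: [3.4, -11.9, -0.4]
finger_gap: 0.0002
grip_force: 6.1
time_s: 7.65
ee_pos: [0.6176, -0.0982, 0.0321]
eef_rot: [-3.141, 0.002, 1.771]
contact_force: [3.7, -15.1, -0.5]
finger_gap: 0.0005
grip_force: 7.4
212 [(95, 92, 70), (119, 96, 69), (142, 113, 81), (171, 138, 98), (181, 146, 103), (180, 146, 105), (180, 146, 102), (180, 146, 102), (181, 146, 105), (181, 147, 104), (185, 150, 108), (184, 152, 108), (151, 115, 84), (129, 54, 43), (137, 34, 33), (138, 37, 36), (134, 32, 31), (133, 63, 49)]
214 [(98, 91, 70), (117, 94, 67), (155, 125, 91), (174, 141, 101), (172, 139, 98), (172, 139, 100), (171, 138, 97), (170, 139, 99), (169, 135, 97), (170, 138, 99), (171, 139, 100), (173, 142, 101), (152, 107, 77), (137, 50, 42), (140, 34, 33), (140, 34, 32), (139, 36, 34), (129, 66, 53)]
216 [(99, 88, 66), (137, 108, 77), (161, 129, 93), (170, 138, 98), (170, 137, 98), (169, 136, 97), (170, 137, 98), (169, 136, 96), (170, 138, 98), (170, 138, 97), (172, 141, 100), (175, 145, 102), (149, 108, 77), (130, 44, 36), (139, 35, 33), (140, 35, 34), (139, 38, 33), (140, 88, 68)]
218 [(107, 92, 68), (165, 133, 94), (177, 144, 102), (169, 137, 98), (165, 133, 95), (164, 133, 94), (163, 132, 95), (165, 133, 96), (167, 135, 97), (166, 135, 96), (166, 135, 97), (166, 138, 98), (156, 105, 76), (139, 40, 34), (139, 34, 34), (140, 34, 33), (139, 39, 35), (136, 86, 64)]
```

Clean wood right up to the red stop, so the blank is home. I'll back off, rise, and go to the T-bar.

```bash
python3 -m pendant '{"claw":[-1,-1,-1,-1,-1,-1,-1],"offset":[[-0.1,0,0],[-0.1,0,0],[0,0,-0.2],[0,0,-0.2],[0,0,-0.2],[0,0,-0.2],[0,0,-0.2]],"rot":[[0,0,0],[0,0,0],[0,0,0],[0,0,0],[0,0,0],[0,0,0],[0,0,0]]}'
python3 -m pendant '{"claw":[1,1,1,1,1],"offset":[[0.19,-0.066,-0.05],[0.19,-0.066,0],[0.19,-0.066,0],[0.2,-0.066,0],[0,0,0]],"rot":[[0,0,0],[0,0,0],[0,0,0],[0,0,0],[0,0,0]]}'
python3 -m pendant '{"claw":[1,1,1,1,1,1,1,1],"offset":[[0,0,0],[0,0,0],[0,0,0],[0,0,0],[0,0,0],[0,0,0],[0,0,0],[0,0,0]],"rot":[[0,0,0.074],[0,0,0.074],[0,0,0.074],[0,0,0.074],[0,0,0.074],[0,0,0.074],[0,0,0.04],[0,0,0]]}'
python3 - <<'E'
from h import *
o=observe();print({k:np.round(o[k],3).tolist() for k in("time_s","joint_pos","ee_pos","eef_rot","finger_gap","wrist_torque")})
im=get_image("wrist");np.save("pics/w2p.npy",camera_params("wrist")["view"])
cv2.imwrite("pics/w2r.png",im[:,:,::-1]);cv2.imwrite("pics/w2.png",cv2.resize(im[:,:,::-1],(800,600)))
print(blobs(im,(0,150,70),(6,255,255))[0])
E
```

```text
time_s: 8.4
ee_pos: [0.6246, -0.1305, 0.2328]
eef_rot: [-3.139, -0.006, 1.776]
contact_force: [0.6, -0.3, 1.2]
finger_gap: 0.0003
grip_force: 0.0
time_s: 8.9
ee_pos: [0.539, 0.016, 0.2426]
eef_rot: [-3.139, -0.008, 1.785]
contact_force: [0.1, -0.0, 0.0]
finger_gap: 0.0358
grip_force: 0.0
time_s: 9.7
ee_pos: [0.542, 0.0088, 0.2421]
eef_rot: [-3.136, -0.001, 0.807]
contact_force: [-0.5, -0.9, -0.1]
finger_gap: 0.0915
grip_force: 0.0
{'time_s': 9.7, 'joint_pos': [0.234, 0.283, -0.355, 1.806, 0.105, 1.075, -0.922], 'ee_pos': [0.542, 0.009, 0.242], 'eef_rot': [-3.136, -0.001, 0.807], 'finger_gap': 0.092, 'wrist_torque': [-0.006, -0.057, 0.05]}
[([197, 56, 40, 56, 750], [216.4, 83.1]), ([251, 75, 19, 44, 469], [259.7, 97.1]), ([248, 122, 18, 39, 533], [256.4, 142.7])]
```

View pics/w2.png

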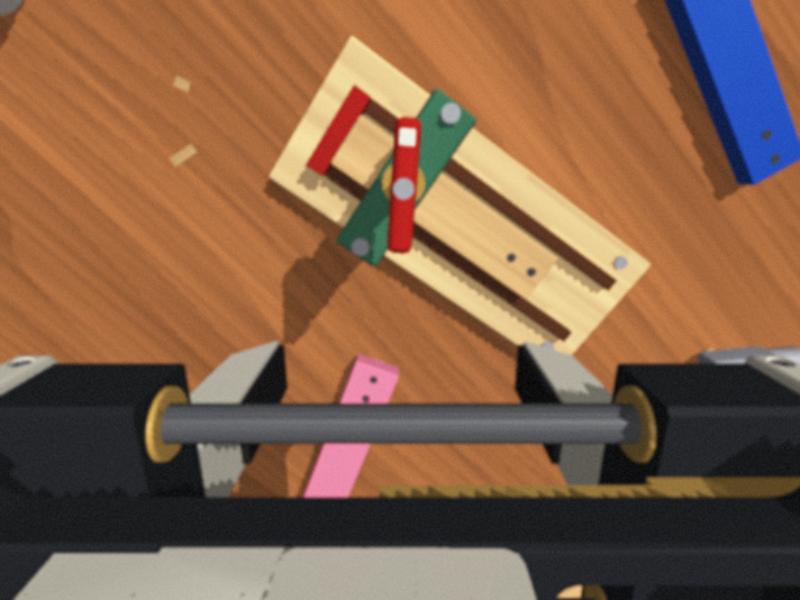

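The wrist view (800x600) shows the blank touching the red stop at (340,130). The T-bar runs from (407,122), the white-marked end, to (399,250), with the spindle cap at (402,188). I'll pre-rotate half a turn so that joint 7 has its whole range available for clockwise winding.

```bash
python3 - <<'E'
from h import *
p=dict(mtx=camera_params("wrist")["mtx"],view=np.load("pics/w2p.npy"))
im=cv2.imread("pics/w2r.png")[:,:,::-1].copy();h=cv2.cvtColor(im,cv2.COLOR_RGB2HSV)
m=(cv2.inRange(h,(0,150,70),(6,255,255))|cv2.inRange(h,(172,150,70),(180,255,255)));m[:,:245]=0
for (u,v) in((260,118),(256,122)): pass
for z in(.158,.162):
    a,b=[cast("wrist",(u*.64,v*.64),z,p)[:2] for u,v in((408,118),(399,251))]
    d=a-b;print(z,a,b,np.linalg.norm(d),"mid",(a+b)/2,"ang",np.arctan2(d[1],d[0]))
    print("boss",cast("wrist",(402.5*.64,188*.64),z+.003,p)[:2])
E
python3 -m pendant '{"claw":[1,1,1,1,1,1,1,1],"offset":[[0,0,0],[0,0,0],[0,0,0],[0,0,0],[0,0,0],[0,0,0],[0,0,0],[0,0,0]],"rot":[[0,0,-0.074],[0,0,-0.074],[0,0,-0.074],[0,0,-0.074],[0,0,-0.074],[0,0,-0.074],[0,0,-0.074],[0,0,-0.074]]}' 30
python3 -m pendant '{"claw":[1,1,1,1,1,1,1,1],"offset":[[0,0,0],[0,0,0],[0,0,0],[0,0,0],[0,0,0],[0,0,0],[0,0,0],[0,0,0]],"rot":[[0,0,-0.074],[0,0,-0.074],[0,0,-0.074],[0,0,-0.074],[0,0,-0.074],[0,0,-0.074],[0,0,-0.074],[0,0,-0.074]]}'
python3 -m pendant '{"claw":[1,1,1,1,1,1],"offset":[[0,0,0],[0,0,0],[0,0,0],[0,0,0],[0,0,0],[0,0,0]],"rot":[[0,0,-0.074],[0,0,-0.074],[0,0,-0.074],[0,0,-0.074],[0,0,-0.074],[0,0,0]]}'
```

```text
0.158 [0.61139415 0.07880795] [0.55976581 0.03160667] 0.06995316334538104 mid [0.58557998 0.05520731] ang 0.7406332098931308
boss [0.58516174 0.05539901]
0.162 [0.61113179 0.07860029] [0.5603546  0.03217717] 0.06879991470166742 mid [0.5857432  0.05538873] ang 0.7406332098931309
boss [0.58533399 0.0555795 ]
time_s: 10.55
ee_pos: [0.5421, 0.0085, 0.2423]
eef_rot: [-3.141, -0.005, 2.0]
contact_force: [-0.2, 0.0, -0.8]
finger_gap: 0.092
grip_force: 0.0
time_s: 11.35
ee_pos: [0.5421, 0.0085, 0.2423]
eef_rot: [3.137, -0.003, -3.099]
contact_force: [0.4, 0.0, -0.3]
finger_gap: 0.0915
grip_force: 0.0
time_s: 11.95
ee_pos: [0.5422, 0.0084, 0.2422]
eef_rot: [3.136, 0.001, -2.365]
contact_force: [-0.7, -0.0, -0.1]
finger_gap: 0.0923
grip_force: 0.0
```

```bash
python3 -m pendant '{"claw":[1,1,1,1,1,1,1],"offset":[[-0.16,0.0137,0],[-0.16,0.0137,0],[0,0,0.15],[0,0,0.15],[0,0,0.15],[0,0,0.11],[0,0,0]],"rot":[[0.003,0,0.018],[0,0,0],[0,0,0],[0,0,0],[0,0,0],[0,0,0],[0,0,0]]}'
python3 - <<'E'
from h import *
o=observe();print({k:np.round(o[k],3).tolist() for k in("time_s","joint_pos","ee_pos","eef_rot","contact_force","wrist_torque")})
E
```

```text
time_s: 12.65
ee_pos: [0.5827, 0.0557, 0.1272]
eef_rot: [3.139, -0.004, -2.406]
contact_force: [-0.0, -0.0, 0.0]
finger_gap: 0.0919
grip_force: 0.0
{'time_s': 12.65, 'joint_pos': [0.451, 0.605, -0.795, 1.789, 0.513, 0.973, 1.75], 'ee_pos': [0.583, 0.056, 0.127], 'eef_rot': [3.139, -0.004, -2.406], 'contact_force': [-0.009, -0.032, 0.027], 'wrist_torque': [0.132, -0.051, -0.019]}
```

```bash
python3 -m pendant '{"claw":[1,-1,-1,-1,-1,-1,-1,-1],"offset":[[-0.01,-0.01,-0.01],[0,0,0],[0,0,0],[0,0,0],[0,0,0],[0,0,0],[0,0,0],[0,0,0]],"rot":[[0,0,0],[0,0,0],[0,0,0],[0,0,0],[0,0,0],[0,0,0],[0,0,0],[0,0,0]]}' 30
python3 -m pendant '{"claw":[-1,-1,-1,-1,-1,-1],"offset":[[0,0,0],[0,0,0],[0,0,0],[0,0,0],[0,0,0],[0,0,0]],"rot":[[0,0,0],[0,0,0],[0,0,0],[0,0,0],[0,0,0],[0,0,0]]}'
python3 - <<'E'
from h import *
o=observe();print({k:np.round(o[k],3).tolist() for k in("time_s","joint_pos","ee_pos","eef_rot","contact_force","wrist_torque")})
E
```

```text
time_s: 13.45
ee_pos: [0.5881, 0.0561, 0.1325]
eef_rot: [-3.14, 0.001, -2.404]
contact_force: [0.6, -0.2, 0.6]
finger_gap: 0.0403
grip_force: 0.0
time_s: 14.05
ee_pos: [0.5885, 0.0558, 0.1325]
eef_rot: [-3.14, 0.001, -2.405]
contact_force: [1.8, -0.8, -2.7]
finger_gap: 0.0139
grip_force: 30.0
{'time_s': 14.05, 'joint_pos': [0.452, 0.603, -0.798, 1.777, 0.513, 0.979, 1.755], 'ee_pos': [0.588, 0.056, 0.133], 'eef_rot': [-3.14, 0.001, -2.405], 'contact_force': [1.814, -0.806, -2.662], 'wrist_torque': [-0.112, -0.432, -0.108]}
```

```bash
cat > st.py <<'E'
from h import *
o=observe();print({k:np.round(o[k],4).tolist() for k in("time_s","ee_pos","eef_rot","contact_force","wrist_torque")},"q7",round(o["joint_pos"][6],2))
E
python3 -m pendant '{"claw":[-1,-1,-1,-1],"offset":[[0,0,0.0018],[0,0,0.0018],[0,0,0.0018],[0,0,0.0018]],"rot":[[0,0,0.07],[0,0,0.07],[0,0,0.07],[0,0,0.07]]}' >/dev/null; python3 st.py
python3 -m pendant '{"claw":[-1,-1],"offset":[[0,0,0.0018],[0,0,0.0018]],"rot":[[0,0,0.07],[0,0,0.07]]}' >/dev/null; python3 st.py
python3 -m pendant '{"claw":[-1],"offset":[[0,0,0.0018]],"rot":[[0,0,0.07]]}' >/dev/null; python3 st.py
```

```text
{'time_s': 14.45, 'ee_pos': [0.5889, 0.0548, 0.1311], 'eef_rot': [-3.1396, 0.0027, -2.9701], 'contact_force': [3.125, -3.1463, -3.4479], 'wrist_torque': [-0.5426, -0.735, 0.1868]} q7 1.26
{'time_s': 14.65, 'ee_pos': [0.589, 0.0542, 0.1304], 'eef_rot': [-3.1398, 0.0032, 3.0328], 'contact_force': [3.6723, -5.5298, -2.0988], 'wrist_torque': [-0.7188, -0.7257, 0.2568]} q7 1.01
{'time_s': 14.75, 'ee_pos': [0.5889, 0.0539, 0.13], 'eef_rot': [-3.1399, 0.0034, 2.8926], 'contact_force': [2.7575, -5.0335, -1.7805], 'wrist_torque': [-0.9022, -0.679, 0.2162]} q7 0.89
```

```bash
cat > t.py <<'E'
from h import *
o=observe();print(round(o["time_s"],2),"yaw %.3f z %.4f Mz %.3f"%(o["eef_rot"][2],o["ee_pos"][2],o["wrist_torque"][2]),"F",np.round(o["contact_force"],1),"q7 %.2f"%o["joint_pos"][6])
E
python3 -m pendant '{"claw":[-1],"offset":[[-0.006,-0.007,0.0013]],"rot":[[0,0,0.05]]}' >/dev/null; python3 t.py
python3 -m pendant '{"claw":[-1],"offset":[[0,0,0.0013]],"rot":[[0,0,0.05]]}' >/dev/null; python3 t.py
python3 -m pendant '{"claw":[-1],"offset":[[0,0,0.0013]],"rot":[[0,0,0.05]]}' >/dev/null; python3 t.py
python3 -m pendant '{"claw":[-1],"offset":[[0,0,0.0013]],"rot":[[0,0,0.05]]}' >/dev/null; python3 t.py
python3 -m pendant '{"claw":[-1],"offset":[[0,0,0.0013]],"rot":[[0,0,0.05]]}' >/dev/null; python3 t.py
python3 -m pendant '{"claw":[-1],"offset":[[0,0,0.0013]],"rot":[[0,0,0.05]]}' >/dev/null; python3 t.py
```

```text
14.85 yaw 2.794 z 0.1297 Mz 0.146 F [-0.7  0.3  1.3] q7 0.81
14.95 yaw 2.695 z 0.1295 Mz 0.199 F [-0.5 -3.4  0.1] q7 0.72
15.05 yaw 2.595 z 0.1292 Mz 0.196 F [-0.2 -4.   0. ] q7 0.63
15.15 yaw 2.495 z 0.1290 Mz 0.186 F [-1.  -4.3  0.8] q7 0.54
15.25 yaw 2.395 z 0.1287 Mz 0.179 F [-0.5 -3.3  1.2] q7 0.46
15.35 yaw 2.295 z 0.1285 Mz 0.286 F [-1.9 -4.2  2.6] q7 0.37
```

```bash
python3 -m pendant '{"claw":[-1],"offset":[[0,0,0.0013]],"rot":[[0,0,0.05]]}' >/dev/null; python3 t.py
python3 -m pendant '{"claw":[-1],"offset":[[0,0,0.0013]],"rot":[[0,0,0.05]]}' >/dev/null; python3 t.py
python3 -m pendant '{"claw":[-1],"offset":[[0,0,0.0013]],"rot":[[0,0,0.05]]}' >/dev/null; python3 t.py
python3 -m pendant '{"claw":[-1],"offset":[[0,0,0.0013]],"rot":[[0,0,0.05]]}' >/dev/null; python3 t.py
python3 -m pendant '{"claw":[-1],"offset":[[0,0,0.0013]],"rot":[[0,0,0.05]]}' >/dev/null; python3 t.py
```

```text
15.45 yaw 2.195 z 0.1282 Mz 0.182 F [-3.1 -4.2  1.6] q7 0.28
15.55 yaw 2.095 z 0.1279 Mz 0.152 F [-2.8 -4.5  3.2] q7 0.19
15.65 yaw 1.995 z 0.1277 Mz 0.170 F [-3.4 -4.6  3.3] q7 0.10
15.75 yaw 1.895 z 0.1274 Mz 0.228 F [-3.5 -4.1  4.1] q7 0.01
15.85 yaw 1.795 z 0.1271 Mz 0.204 F [-4.4 -4.5  4.6] q7 -0.08
```

```bash
python3 -m pendant '{"claw":[-1],"offset":[[-0.0055,-0.009,-0.004]],"rot":[[0,0,0.05]]}' >/dev/null; python3 t.py
python3 -m pendant '{"claw":[-1],"offset":[[0,0,0.0013]],"rot":[[0,0,0.05]]}' >/dev/null; python3 t.py
python3 -m pendant '{"claw":[-1],"offset":[[0,0,0.0013]],"rot":[[0,0,0.05]]}' >/dev/null; python3 t.py
python3 -m pendant '{"claw":[-1],"offset":[[0,0,0.0013]],"rot":[[0,0,0.05]]}' >/dev/null; python3 t.py
python3 -m pendant '{"claw":[-1],"offset":[[0,0,0.0013]],"rot":[[0,0,0.05]]}' >/dev/null; python3 t.py
python3 -m pendant '{"claw":[-1],"offset":[[0,0,0.0013]],"rot":[[0,0,0.05]]}' >/dev/null; python3 t.py
```

```text
15.95 yaw 1.695 z 0.1271 Mz 0.189 F [  7.4   1.3 -16.1] q7 -0.16
16.05 yaw 1.596 z 0.1268 Mz 0.228 F [ 2.5 -1.5 -5.9] q7 -0.25
16.15 yaw 1.496 z 0.1265 Mz 0.217 F [ 1.9 -3.  -5.4] q7 -0.34
16.25 yaw 1.396 z 0.1262 Mz 0.180 F [ 0.9 -1.9 -4.8] q7 -0.43
16.35 yaw 1.296 z 0.1260 Mz 0.195 F [ 0.5 -1.7 -3.9] q7 -0.52
16.45 yaw 1.196 z 0.1257 Mz 0.211 F [-0.1 -1.5 -3.1] q7 -0.60
```

```bash
python3 -m pendant '{"claw":[-1],"offset":[[0,0,0.0013]],"rot":[[0,0,0.05]]}' >/dev/null; python3 t.py
python3 -m pendant '{"claw":[-1],"offset":[[0,0,0.0013]],"rot":[[0,0,0.05]]}' >/dev/null; python3 t.py
python3 -m pendant '{"claw":[-1],"offset":[[0,0,0.0013]],"rot":[[0,0,0.05]]}' >/dev/null; python3 t.py
python3 -m pendant '{"claw":[-1],"offset":[[0,0,0.0013]],"rot":[[0,0,0.05]]}' >/dev/null; python3 t.py
python3 -m pendant '{"claw":[-1],"offset":[[0,0,0.0013]],"rot":[[0,0,0.05]]}' >/dev/null; python3 t.py
```

```text
16.55 yaw 1.096 z 0.1254 Mz 0.175 F [ 0.2 -1.8 -2.3] q7 -0.69
16.65 yaw 0.996 z 0.1252 Mz 0.149 F [-1.2 -1.6 -2.5] q7 -0.78
16.75 yaw 0.896 z 0.1249 Mz 0.171 F [-1.3 -1.6 -2.2] q7 -0.87
16.85 yaw 0.796 z 0.1247 Mz 0.213 F [-2.1 -1.9 -1. ] q7 -0.96
16.95 yaw 0.696 z 0.1244 Mz 0.179 F [-3.6 -0.6 -0.8] q7 -1.05
```

Still running free, with Mz around 0.19 after 3.2 rad. Continuing.

```bash
python3 -m pendant '{"claw":[-1],"offset":[[0,0,0.0013]],"rot":[[0,0,0.05]]}' >/dev/null; python3 t.py
python3 -m pendant '{"claw":[-1],"offset":[[0,0,0.0013]],"rot":[[0,0,0.05]]}' >/dev/null; python3 t.py
python3 -m pendant '{"claw":[-1],"offset":[[0,0,0.0013]],"rot":[[0,0,0.05]]}' >/dev/null; python3 t.py
python3 -m pendant '{"claw":[-1],"offset":[[0,0,0.0013]],"rot":[[0,0,0.05]]}' >/dev/null; python3 t.py
python3 -m pendant '{"claw":[-1],"offset":[[0,0,0.0013]],"rot":[[0,0,0.05]]}' >/dev/null; python3 t.py
```

```text
17.05 yaw 0.596 z 0.1241 Mz 0.227 F [-2.9  0.3 -2.1] q7 -1.14
17.15 yaw 0.496 z 0.1239 Mz 0.190 F [-3.7  0.3 -0.6] q7 -1.23
17.25 yaw 0.397 z 0.1236 Mz 0.177 F [-3.7 -0.1  0.1] q7 -1.31
17.35 yaw 0.297 z 0.1235 Mz 0.186 F [-3.   0.9 -0.4] q7 -1.40
17.45 yaw 0.197 z 0.1232 Mz 0.173 F [-5.1  0.3  1.3] q7 -1.49
```

```bash
python3 -m pendant '{"claw":[-1],"offset":[[0,0,0.0013]],"rot":[[0,0,0.05]]}' >/dev/null; python3 t.py
python3 -m pendant '{"claw":[-1],"offset":[[0,0,0.0013]],"rot":[[0,0,0.05]]}' >/dev/null; python3 t.py
python3 -m pendant '{"claw":[-1],"offset":[[0,0,0.0013]],"rot":[[0,0,0.05]]}' >/dev/null; python3 t.py
python3 -m pendant '{"claw":[-1],"offset":[[0,0,0.0013]],"rot":[[0,0,0.05]]}' >/dev/null; python3 t.py
python3 -m pendant '{"claw":[-1],"offset":[[0,0,0.0013]],"rot":[[0,0,0.05]]}' >/dev/null; python3 t.py
python3 -m pendant '{"claw":[-1],"offset":[[0,0,0.0013]],"rot":[[0,0,0.05]]}' >/dev/null; python3 t.py
```

```text
17.55 yaw 0.097 z 0.1229 Mz 0.238 F [-4.7  0.8  0.4] q7 -1.58
17.65 yaw -0.003 z 0.1227 Mz 0.253 F [-3.9  1.2  0.2] q7 -1.67
17.75 yaw -0.103 z 0.1224 Mz 0.272 F [-2.3  0.5 -0.8] q7 -1.76
17.85 yaw -0.202 z 0.1222 Mz 0.237 F [-4.   1.9  0.6] q7 -1.84
17.95 yaw -0.302 z 0.1220 Mz 0.278 F [-4.1  2.2  0.6] q7 -1.93
18.05 yaw -0.402 z 0.1217 Mz 0.287 F [-4.   2.4  0.8] q7 -2.02
```

The moment is climbing. I'll fit the touch point before the last bit of turn.

Run:
```python
import numpy as np
y=np.r_[2.695:-0.403:-0.1];y=y[:32]
M=[.199,.196,.186,.179,.286,.182,.152,.170,.228,.204,.189,.228,.217,.180,.195,.211,.175,.149,.171,.213,.179,.227,.190,.177,.186,.173,.238,.253,.272,.237,.278,.287]
M=np.array(M);print(len(M),len(y))
r=[]
for t in np.arange(-.2,1,.02):
    e=M-.115*np.clip(t-y,0,None);r.append((((e-e.mean())**2).sum(),t,e.mean()))
r0=min(r);print(r0,[round(t,2) for s,t,_ in r if s<r0[0]+.027**2])
```

```text
32 31Traceback (most recent call last):
  File "<stdin>", line 7, in <module>
ValueError: operands could not be broadcast together with shapes (32,) (31,)
```

```bash
python3 - <<'E'
import numpy as np
y=2.695-.0999*np.arange(32)
M=np.array([.199,.196,.186,.179,.286,.182,.152,.170,.228,.204,.189,.228,.217,.180,.195,.211,.175,.149,.171,.213,.179,.227,.190,.177,.186,.173,.238,.253,.272,.237,.278,.287])
r=[]
for t in np.arange(-.2,1,.02):
    e=M-.115*np.clip(t-y,0,None);r.append((((e-e.mean())**2).sum(),t,e.mean()))
r0=min(r);print(r0,[round(t,2) for s,t,_ in r if s<r0[0]+.027**2])
E
python3 -m pendant '{"claw":[-1],"offset":[[0,0,0.0013]],"rot":[[0,0,0.05]]}' >/dev/null; python3 t.py
```

```text
(np.float64(0.023050798888875), np.float64(0.3399999999999997), np.float64(0.1951915625)) [np.float64(0.26), np.float64(0.28), np.float64(0.3), np.float64(0.32), np.float64(0.34), np.float64(0.36), np.float64(0.38), np.float64(0.4), np.float64(0.42)]
18.15 yaw -0.502 z 0.1215 Mz 0.342 F [-3.7  3.8 -0.2] q7 -2.11
```

The touch point fits at yaw 0.34 ± 0.08, so we are now 0.84 rad past it, which is about 38 N. Releasing and rising.

```bash
python3 -m pendant '{"claw":[1,1,1,1,1,1,1,1],"offset":[[0,0,0],[0,0,0],[0,0,0],[0,0,0],[0,0,0],[0,0,0],[0,0,0],[0,0,0]],"rot":[[0,0,0],[0,0,0],[0,0,0],[0,0,0],[0,0,0],[0,0,0],[0,0,0],[0,0,0]]}'
python3 -m pendant '{"claw":[1,1,1,1,1,1,1],"offset":[[0,0,-0.05],[0,0,-0.15],[0,0,-0.15],[0,0,-0.15],[0,0,-0.15],[0,0,-0.05],[0,0,0]],"rot":[[0,0,0],[0,0,0],[0,0,0],[0,0,0],[0,0,0],[0,0,0],[0,0,0]]}'
python3 - <<'E'
from h import *
a=get_image("scene")[180:245,205:325,::-1];cv2.imwrite("pics/end.png",cv2.resize(a,None,fx=6.5,fy=6.5,interpolation=2))
E
```

```text
time_s: 18.95
ee_pos: [0.5875, 0.0529, 0.1222]
eef_rot: [-3.141, -0.002, -0.501]
contact_force: [0.7, 0.0, -0.2]
finger_gap: 0.0733
grip_force: 0.0
time_s: 19.65
ee_pos: [0.5884, 0.0531, 0.2645]
eef_rot: [-3.138, -0.005, -0.501]
contact_force: [0.0, -0.3, -0.6]
finger_gap: 0.092
grip_force: 0.0
```

View pics/end.png

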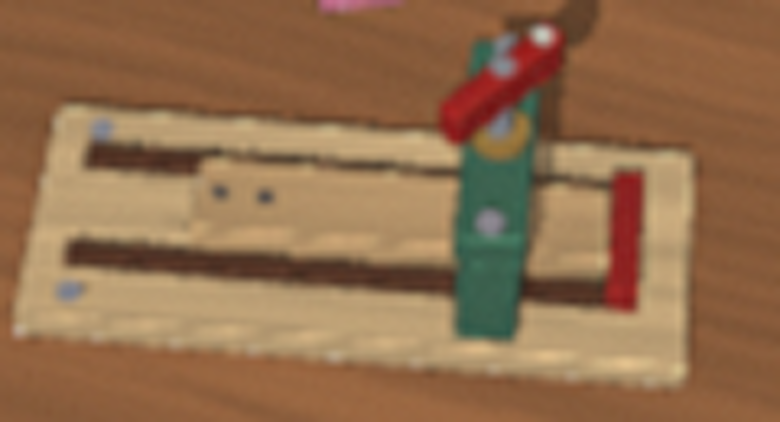

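The final view shows the blank against the red stop at crop (612,230). The T-bar has its white mark at (543,35), which matches the wound angle, and the gripper is clear.

```bash
python3 -c "
from bench import hand_in
print(hand_in())"
```

```text
the job is handed in; nothing more can be done
None
```

The job is handed in, with no verdict returned: the blank is home against the red stop, the hold-down is wound to about 38 N (estimated from the screw moment), and the gripper has let go, clear of the jig, well inside the time limit; the bystanders were not re-checked, but the arm registered no unexpected contact.

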